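# Hook the shoe-care tray out of the riser with the shoe horn

### The arm

A 6-joint arm with a two-finger parallel gripper is mounted at the origin on the work surface. World frame = base frame: x ahead of the robot, y to its left, z up, the work surface at z = 0. Lengths are in mm, angles in rad, forces in N, time in s.
With the tool pointing down it reaches from about 350 to 975 mm from the base axis. Payload 17.4 kg.
Tool frame: the origin (TCP) lies between the finger pads; the fingertips stand 22 mm ahead of it and the grasp point (between the pads) lies 3 mm ahead of it (robot.finger_overhang is the distance from the TCP to the fingertips, in mm); x points along the fingers, y is the direction in which the jaws open and shut, and the axes are right-handed (so a half turn about x gives the same grasp; the last joint's range is limited). The gripper opens to 85 mm and grips with 20 to 120 N. Pads are 22 mm wide; open, the fingers measure 114 mm over their backs; the gripper's body (76 mm by 85 mm) begins 54 mm behind the grasp point. The pads swing forward as they close: fully open they stand 13 mm farther back than shut.
Start: joints at [-1.213, 0.116, 1.442, -0, 1.584, -0.038], TCP at [260.235, -622.824, 253.303] pointing down, gripper open.
Joint ranges: [-2.83, 2.83], [-0.83, 2.19], [0.07, 2.5], [-1.14, 4.28], [0.01, 3], [-2.97, 2.97]. Speed limits (rad/s): [1.89, 1.89, 2.22, 3.14, 3.14, 3.14].

### API

Orientations are given as a unit quaternion [w, x, y, z].
In Python, from plant import robot, optics gives the robot as it stands.
- The arm moves only by the tool send_rows, never from a script. Its arguments are lists of equal length, an entry for each row: "hand": the finger opening in mm, from 0 to 85.4; "xyz": the shift along the world's x, y, z in mm, a list of three; "rot": the turn, a rotation vector about the world's x, y, z in rad, a list of three. In form: {"hand": [hand, ...], "xyz": [[dx, dy, dz], ...], "rot": [[wx, wy, wz], ...]}. A call has 1 to 8 rows; each row shifts and turns the commanded pose from where the row before left it; what a row does not reach is not made up. A row lasts 1/12 s, in which the tool goes at most 41.7 mm and 7.16 degrees, less where a joint would pass 70% of its speed; a pose out of reach is approached as far as the arm can. A call is refused whole if a number of a shift passes 41.7 or a number of a turn 0.125, either way. A call with a gripper value outside its range is refused whole. The fingers move at their own pace and stop on an object; "newtons" is the grip in N (left out, the last holds). Time passes only in rows, so rows that do not move let the fingers close. It gives the time, the measured TCP pose, the force and the opening at its end, in the units of the state.
- robot.get_obs(): the state, without advancing time (a new reading comes with each control period).
- optics.snapshot(name): name is "scene" or "top" or "wrist"; returns a dict with "frame" (420x560x3 uint8, red, green, blue), "intrinsics" (3x3 intrinsics, pixels), "T" (4x4, takes a point from camera to world coordinates). Camera axes: x right, y down, z forward; pixel columns grow to the right and rows downward; lengths in mm; the calibration is good to about 2 mm. The wrist camera is an equidistant fisheye: a pixel r from the principal point sees the ray r / f radians off the axis. A picture is of the moment at which its call begins. There is no depth.
- robot.hand_in(): hands the job in, once; it reports no verdict.
Trained networks look in a picture, given as the dict that the camera call returned (one of the last four; its "shot" number tells which), for a name from the list of things; names that differ only in an ending like _2 or _b are one class to them, and where a whole thing is asked for, a point or a joint stands for the part that bears it (a point fixed in the world has none). Each returns a list of dicts, best first, with "score" (0 to 1); they miss things now and then, are a little off and sometimes report something else, mostly with a low value. They report only what shows in the picture. A call takes as long as a camera call.
- optics.spot_in(target, picture): "extent" ([left, top, right, bottom] as shares, 0 to 1, of the picture: columns of its width, rows of its height, round what is visible of it).
- optics.silhouettes(target, picture): "pixels" (420x560 bool, what is visible of it) and "extent" ([left, top, right, bottom] as shares, 0 to 1, of the picture: columns of its width, rows of its height, round what is visible of it).
The state is a dict: "t": time; "joints": joint angles; "dq": joint speeds; "joint_torque": joint torques, N m; "ee_pos": TCP position; "tcp_rot": TCP orientation; "wrist_force": force on the tool from outside, world axes, zero at the start; "wrist_torque": the same for the moment, N m; "opening": opening from 0.0 (shut) to 1.0 (fully open).
Only numpy, scipy, OpenCV 4.12 (cv2) and the standard library are available. Lean on these libraries where they do the work, as an engineer would, in place of code of your own. Each camera call takes 0.05 s, during which the arm holds its last target. There are 200 camera calls.

### The job

The shoe-care tray is pushed back under the small ash riser rack with the steel rod top: pick up the grey shoe horn, put its hooked end down into the tray's pull ring and, with the hook alone, draw the tray straight out with a steady gentle pull until it comes up firmly against the rack's rubber stop, and keep it there a moment. Do not yank or tip the tray, and do not touch it with the robot. Then unhook, leave the tray drawn out and lay the shoe horn on the shelf again the way it lay, clear of the tray, with everything else undisturbed.

Things in the scene. Friction and masses are not known exactly. Their poses are not given: they have to be found in the camera images.
- shoehorn: Loose grey plastic shoe horn, 335 mm long, lying on its blade and hook tip. Origin on the shelf below the handle; x runs along it towards the hook, z up. Handle: bar 14 mm wide, 12 mm high, x -49 to 133 mm, axis 27 mm above the shelf. Blade (x -46 to -190 mm, up to 44 mm wide) slopes down to the shelf. At x = 143 mm a 7 mm round prong turns down, 21 mm free below the handle, ending at z = 0.
- horn_grip (a point): Point on the shoe horn's handle axis where it is best gripped from above across its 14 mm width: x = 20 mm, z = 27 mm in the shoe horn's frame. The prong stands 123 mm ahead of it. Gripped here the robot's hand stays outside the rack.
- hook_tip (a point): Centre of the round end of the prong: x = 143 mm, z = 3.7 mm in the shoe horn's frame (its very end is 3.5 mm lower).
- rack: Small shelf riser rack, fixed to the shelf, 280 mm deep, 242 mm wide, 122 mm high: two ash side panels 18 mm thick, 206 mm apart, ten 8 mm steel rods across the top (undersides 106 mm above the shelf). Origin at the centre of its footprint on the shelf; x points into the rack, away from the robot; the open front is the plane x = -140 mm.
- tray: Loose plywood shoe-care tray, 180 mm deep, 200 mm wide, 0.7 to 0.95 kg, on the shelf between the rack's panels (3 mm play each side). Origin at the centre of its underside; x points into the rack; it is drawn out along the rack's -x. Front wall 50 mm high, outer face at x = -90 mm; rear wall 68 mm high. It slides with a drag of a few newtons that differs from time to time.
- tray_ring (a point): Centre of the tray's steel pull ring, which lies level, 40 mm above the shelf and 24 mm in front of the tray's front wall: hole 25 mm across, bar 5 mm thick, on a short shank. At the start it is 30 to 45 mm behind the rack's open front, under the rods. Its small screws hold about 22 N of pull; more tears it out.
- stop_rail: Rail under the middle of the rack's rods with a clamped stop block and soft rubber buffer (2 N per mm, 11 mm deep). The tray's rear wall meets the buffer after 90 to 140 mm of travel; where it is clamped differs and is not reported: it must be felt. The tray is firmly home when pressed on the buffer with 5 N or more. Origin at the rack's origin, axes along the rack's.
- umbrella: Bystander: folded compact black umbrella, 235 mm long, 47 mm thick, lying on the shelf on the opposite side from the shoe horn. Origin at the centre of its underside, x along it.
- car_key_a: Bystander: car key, black head 46 x 32 x 12 mm with a 40 mm steel blade. Origin under the head.
- car_key_b: Bystander: a second, identical car key. Origin under the head.
- bottle_opener: Bystander: flat steel bottle opener, 118 x 39 mm, 9 mm high, lying in front of the rack. Origin near its middle, x along it.
- phone_stand: Bystander: clear acrylic phone stand, 85 x 75 mm, 110 mm high. Origin at the centre of its underside.
- key_bowl: Bystander: white ceramic bowl, 110 mm across, 45 mm high. Origin at the centre of its underside.
- shoe_brush: Bystander: wooden shoe brush, 48 x 150 x 42 mm, lying on the rack's rods, over the middle of the rack. Origin at the centre of its underside.

How it is judged (in metres and radians):
On the way, in this order (a step that is already met when the one before it is completed fails the run):
1. the shoe horn's prong stands down in the hole of the tray's pull ring (horizontal distance between hook_tip and tray_ring below 0.013 m and z of hook_tip in the frame of tray between 0.015 and 0.038 m), for 0.1 s.
2. drawn by the hook in its ring, the tray is pressed on the stop's buffer with at least 5 N for 0.4 s (contact force between tray and stop_rail above 5 N and contact force between shoehorn and tray above 4 N and horizontal distance between hook_tip and tray_ring below 0.016 m), for 0.4 s.
At the end, for the whole second after the job is handed in: The tray stands flat on the shelf and at rest, drawn out so that its centre is 75 to 140 mm in front of the rack's centre (along the rack); the shoe horn lies right way up on the shelf (within 6 mm and 0.12 rad of flat), at rest, not touching the tray, its hook at least 60 mm from the ring (x of tray in the frame of rack between -0.14 and -0.075 m and height (world z) of tray below 0.004 m and angle between tray's own z axis and vertical below 0.04 rad and linear speed of each of tray, shoehorn below 0.02 m/s and height (world z) of shoehorn below 0.006 m and angle between shoehorn's own z axis and vertical below 0.12 rad and contact force between shoehorn and tray below 0.1 N and horizontal distance between hook_tip and tray_ring above 0.06 m).
It fails at once if the hook pulls or pushes the tray with more than 22 N (contact force between shoehorn and tray above 22 N).
It fails at once if the robot itself touches the tray (contact force between any of the fingers, the arm and tray above 0.5 N).
It fails at once if the tray is tipped by more than 0.1 rad (angle between tray's own z axis and vertical above 0.1 rad).
It fails at once if a bystander on the shelf or the rack is pushed more than 25 mm (distance of any of umbrella, car_key_a, car_key_b, bottle_opener, phone_stand, key_bowl, shoe_brush from where it was at the start of the episode above 0.025 m).
It also fails if it takes over 72 s, if anything falls off the work surface, if the arm or the gripper's body presses on something with over 40 N, if the wrist force passes 120 N, or if a joint passes its speed limit or range.

## Working session

There is one attempt and no reset: what is moved stays moved. The work goes in short steps, Python scripts to look and compute and a tool call to move; the robot and the scene stay as the last step left them, time stands still between calls to the robot, and variables do not carry over. Pictures are saved under pics/ and viewed, about 8 in all and at most 12, crops included, and the job is handed in when it is done.

Besides the shell and the picture viewer there is one more tool, called after ">>>" by a JSON object that holds its "api" and its "payload", one argument or row to a line. send_rows: Moves the arm, as the interface text tells. Its arguments: {"type":"object","properties":{"hand":{"type":"array"},"xyz":{"type":"array"},"rot":{"type":"array"},"newtons":{"type":"number"}},"required":["hand","xyz","rot"]}

```bash
mkdir -p pics && ls && cat > h.py <<'E'
import numpy as np, cv2
from plant import robot, optics
def save(p,n,crop=None,s=1):
    f=p["frame"]
    if crop: f=f[crop[1]:crop[3],crop[0]:crop[2]]
    cv2.imwrite("pics/"+n,cv2.cvtColor(cv2.resize(f,None,fx=s,fy=s,interpolation=cv2.INTER_CUBIC),cv2.COLOR_RGB2BGR))
def ray(p,uv):
    K=np.array(p["intrinsics"]);T=np.array(p["T"])
    d=np.linalg.inv(K)@[uv[0],uv[1],1]
    return T[:3,3],T[:3,:3]@d
def at(p,uv,z):
    o,d=ray(p,uv);return o+d*(z-o[2])/d[2]
def proj(p,X):
    K=np.array(p["intrinsics"]);T=np.array(p["T"])
    c=T[:3,:3].T@(np.array(X,float)-T[:3,3]);q=K@c;return q[:2]/q[2]
E
python3 - <<'E'
from h import *
ps={n:optics.snapshot(n) for n in("scene","top")}
import pickle
pickle.dump(ps,open("p0.pkl","wb"))
for n,p in ps.items():
    save(p,n+"0.png",s=1.4); print(n,np.array(p["T"])[:3,3].round(), np.array(p["intrinsics"]).round(1).tolist())
    for t in["shoehorn","rack","tray","tray_ring","umbrella","bottle_opener","car_key_a","phone_stand","key_bowl"]:
        for r in optics.spot_in(t,p)[:2]: print(t,round(r["score"],2),(np.array(r["extent"])*[560,420,560,420]).round(1))
print(robot.get_obs())
E
```

```text
pics
scene [1657. -403. 1185.] [[520.6, 0.0, 278.9], [0.0, 520.6, 205.3], [0.0, 0.0, 1.0]]
shoehorn 0.69 [160.7 194.4 191.  260.6]
rack 0.65 [222.4 210.9 346.3 332.5]
tray 0.95 [246.8 256.9 328.3 319.7]
tray_ring 0.66 [242.8 251.5 326.8 318. ]
umbrella 0.97 [347.4 159.3 369.1 208.1]
bottle_opener 0.67 [260.8 192.5 273.8 220.3]
car_key_a 0.7 [232.7 191.8 258.8 202.2]
car_key_a 0.42 [282.3 172.  294.7 185.2]
phone_stand 0.73 [394.5 175.5 424.5 206.3]
key_bowl 0.82 [111.2 243.4 147.4 276. ]
top [ 456.    3. 1227.] [[447.2, 0.0, 274.7], [0.0, 447.2, 211.2], [0.0, 0.0, 1.0]]
shoehorn 0.66 [384.8 184.2 405.7 309.4]
rack 0.78 [251.9  72.8 349.7 186.8]
tray 0.89 [263.1  93.1 336.1 168.9]
tray_ring 0.88 [262.8  95.4 339.9 172.6]
umbrella 0.58 [142.4 205.6 179.9 297.4]
bottle_opener 0.91 [270.  229.3 294.9 266.5]
bottle_opener 0.72 [431.9 183.3 469.2 217.4]
car_key_a 0.82 [233.3 279.1 243.4 304.9]
car_key_a 0.8 [289.  261.5 317.4 286.7]
phone_stand 0.95 [ 77.6 189.8 129.6 234. ]
key_bowl 0.5 [385.8 183.5 402.  307.5]
{'t': 1.0, 'joints': array([-1.21278182e+00,  1.16018271e-01,  1.44157154e+00, -3.28313188e-05,
        1.58399797e+00, -3.78268105e-02]), 'dq': array([-1.14564470e-03, -1.32505682e-03, -3.63140729e-04, -2.19298334e-04,
        1.04657978e-03, -8.53852591e-05]), 'joint_torque': array([-6.43770763e-04, -7.31730866e+01, -6.32652140e+01, -7.10929589e-05,
        6.90999295e-04,  1.30427232e-06]), 'ee_pos': array([ 260.24275315, -622.83434916,  253.30849295]), 'tcp_rot': array([-0.13904252, -0.69329118, -0.13903542,  0.69331355]), 'wrist_force': array([0.05081909, 0.93486457, 0.01073485]), 'wrist_torque': array([-0.02640776,  0.0043375 , -0.0209274 ]), 'opening': 0.9989153017533415}
```

View pics/top0.png

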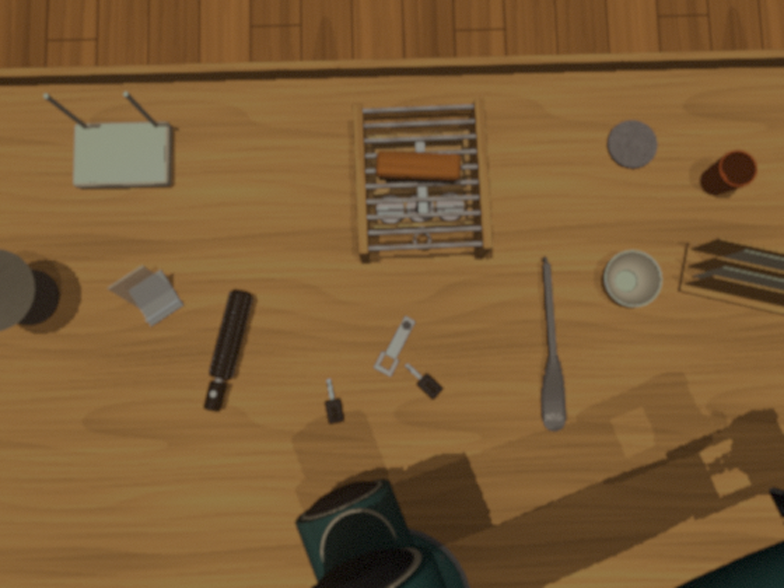

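View pics/scene0.png

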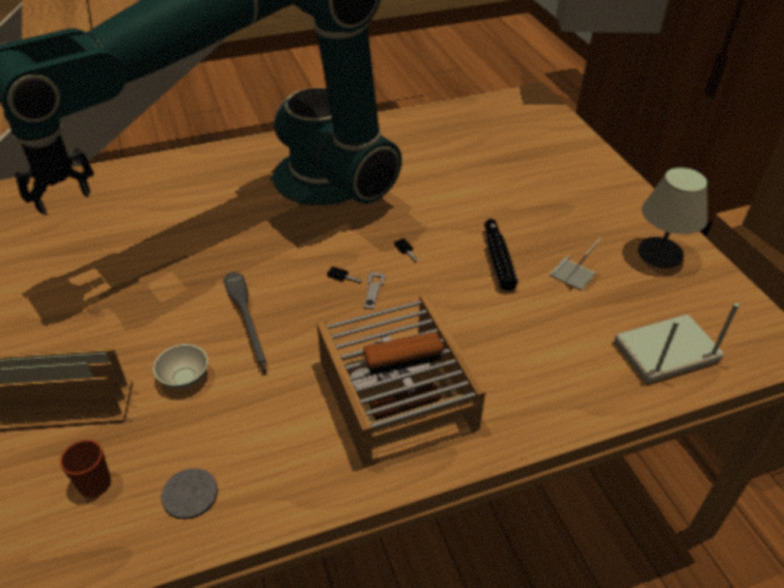

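The top view shows the rack at about (250–350, 73–187) in full-frame pixels, its ring near (301,171). The horn runs from its hook at (390,187) to its blade at (396,306). The scene view agrees. Next I'll take crops to measure from.

```bash
python3 - <<'E'
from h import *
ps=[optics.snapshot("top") for _ in range(4)]
p=dict(ps[-1]); f=np.mean([q["frame"].astype(float) for q in ps],0)
def crop(c,s): 
    g=f[c[1]:c[3],c[0]:c[2]]; g=np.clip(g*1.5,0,255).astype(np.uint8)
    return cv2.cvtColor(cv2.resize(g,None,fx=s,fy=s,interpolation=cv2.INTER_CUBIC),cv2.COLOR_RGB2BGR)
a=crop((245,65,355,190),4.6); b=crop((375,180,415,312),4.3)
h=max(a.shape[0],b.shape[0]); 
pad=lambda m:cv2.copyMakeBorder(m,0,h-m.shape[0],0,0,cv2.BORDER_CONSTANT)
cv2.imwrite("pics/c1.png",np.hstack([pad(a),pad(b)])); print(a.shape,b.shape)
m=optics.silhouettes("shoehorn",ps[-1])
for r in m[:2]:
    ys,xs=np.nonzero(r["pixels"]); print(r["score"],len(xs),xs.min(),xs.max(),ys.min(),ys.max())
    for y in range(ys.min(),ys.max()+1,6):
        s=xs[ys==y]; 
        if len(s): print(y,s.min(),s.max(),end="; ")
    print()
E
```

```text
(575, 506, 3) (568, 172, 3)
0.8 1166 386 403 186 307
186 388 389; 192 388 392; 198 389 392; 204 389 392; 210 389 393; 216 389 394; 222 389 395; 228 390 395; 234 390 395; 240 391 396; 246 391 397; 252 392 397; 258 391 398; 264 389 400; 270 388 402; 276 387 403; 282 386 403; 288 386 403; 294 387 403; 300 388 403; 306 391 400;
```

View pics/c1.png

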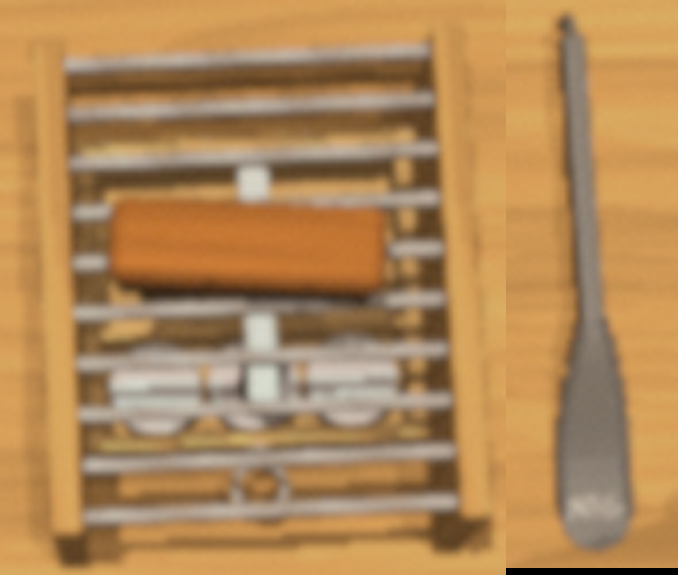

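The crop shows all ten rods and both panels. The ring is centred at about (260,487), which is (301.5,170.9) full frame. The horn's handle tilts slightly. Now I'll turn these into world positions.

```bash
python3 - <<'E'
from h import *
from scipy.spatial.transform import Rotation as R
p=optics.snapshot("top")
c=lambda x,y:(245+x/4.6,65+y/4.6)
A=lambda x,y,z:at(p,c(x,y),z)
print("cam R",np.array(p["T"])[:3,:3].round(3).tolist())
for n,l,r in(("rod1",(65,66),(428,50)),("rod2",(70,115),(433,99)),("rod10",(85,517),(455,501)),("rod9",(84,466),(452,450))):
    L=A(*l,110);Q=A(*r,110);d=L-Q; print(n,L.round(1),Q.round(1),((L+Q)/2).round(1),"len",np.linalg.norm(d).round(1),"yaw",np.arctan2(-d[0],d[1]).round(4))
for n,q in(("LF",(57,533)),("LB",(40,40)),("RF",(488,518)),("RB",(457,28)),("LFi",(80,533)),("RFi",(460,518))): print(n,A(*q,122).round(1))
print("ring",A(260,487,40).round(1), "ring L/R",A(231,487,40).round(1),A(290,487,40).round(1))
print("brush",A(247,250,150).round(1))
r=optics.silhouettes("shoehorn",p)[0]; ys,xs=np.nonzero(r["pixels"])
P=np.array([at(p,(xs[ys==y].mean()+.5,y+.5),30) for y in range(194,248)]); k=np.polyfit(P[:,0],P[:,1],1)
print("yaw",np.arctan(k[0]),"hook end",at(p,(xs[ys==ys.min()].mean()+.5,ys.min()),30),"blade end",at(p,(xs[ys==ys.max()].mean()+.5,ys.max()+1),3),"line y(600),y(450)",np.polyval(k,[600,450]), "blade ctr y", at(p,(395,288),8))
o=robot.get_obs();q=o["tcp_rot"];print(R.from_quat([*q[1:],q[0]]).as_matrix().round(3))
E
```

```text
cam R [[-0.024, -0.994, 0.105], [-1.0, 0.025, 0.001], [-0.003, -0.105, -0.994]]
rod1 [918.7  35.2 110. ] [ 922.7 -169.6  110. ] [920.7 -67.2 110. ] len 204.9 yaw 0.0199
rod2 [890.  33. 110.] [ 894.1 -171.3  110. ] [892.  -69.2 110. ] len 204.3 yaw 0.0199
rod10 [660.7  29.5 110. ] [ 664.6 -174.3  110. ] [662.6 -72.4 110. ] len 203.9 yaw 0.0188
rod9 [689.3  29.5 110. ] [ 693.1 -173.8  110. ] [691.2 -72.2 110. ] len 203.3 yaw 0.019
LF [650.1  44.7 122. ]
LB [929.1  48.5 122. ]
RF [ 652.5 -190.   122. ]
RB [ 930.1 -184.5  122. ]
LFi [649.8  32.2 122. ]
RFi [ 652.9 -174.8  122. ]
ring [688.8 -71.6  40. ] ring L/R [689.3 -54.7  40. ] [688.4 -89.2  40. ]
brush [796.8 -61.8 150. ]
yaw 0.017738236411490374 hook end [ 651.48056881 -309.32059845   30.        ] blade end [ 312.96551929 -316.14821971    3.        ] line y(600),y(450) [-310.92605377 -313.58706833] blade ctr y [ 369.07250721 -315.10373361    8.        ]
[[-0.     0.386 -0.923]
 [-0.    -0.923 -0.386]
 [-1.     0.     0.   ]]
```

>>> {"api": "send_rows", "payload": {
  "hand": [60, 60, 60, 60, 60, 60, 60, 60],
  "xyz": [
    [16.5, 19.4, -8],
    [16.5, 19.4, -8],
    [16.5, 19.4, -8],
    [16.5, 19.4, -8],
    [16.5, 19.4, -8],
    [16.5, 19.4, -8],
    [16.5, 19.4, -8],
    [16.5, 19.4, -8]
  ],
  "rot": [
    [0, 0, -0.0236],
    [0, 0, -0.0236],
    [0, 0, -0.0236],
    [0, 0, -0.0236],
    [0, 0, -0.0236],
    [0, 0, -0.0236],
    [0, 0, -0.0236],
    [0, 0, -0.0236]
  ]
}}

```text
t: 2.02
ee_pos: [392.9, -466.6, 189.1]
tcp_rot: [0.073, 0.703, 0.073, -0.703]
wrist_force: [1.0, 0.4, 0.3]
opening: 0.702
```

>>> {"api": "send_rows", "payload": {
  "hand": [60, 60, 60, 60, 60, 60, 60, 60],
  "xyz": [
    [16.5, 19.4, -8],
    [16.5, 19.4, -8],
    [16.5, 19.4, -8],
    [16.5, 19.4, -8],
    [16.5, 19.4, -8],
    [16.5, 19.4, -8],
    [16.5, 19.4, -8],
    [16.5, 19.4, -8]
  ],
  "rot": [
    [0, 0, -0.0236],
    [0, 0, -0.0236],
    [0, 0, -0.0236],
    [0, 0, -0.0236],
    [0, 0, -0.0236],
    [0, 0, -0.0236],
    [0, 0, -0.0236],
    [0, 0, -0.0236]
  ]
}}

```text
t: 2.68
ee_pos: [525.0, -311.4, 125.0]
tcp_rot: [0.006, 0.707, 0.006, -0.707]
wrist_force: [-0.0, -0.2, -0.3]
opening: 0.707
```

>>> {"api": "send_rows", "payload": {
  "hand": [50, 50],
  "xyz": [
    [0, 0, 0],
    [0, 0, 0]
  ],
  "rot": [
    [0, 0, 0],
    [0, 0, 0]
  ]
}}

```text
t: 2.85
ee_pos: [524.7, -311.5, 124.9]
tcp_rot: [-0.007, -0.707, -0.007, 0.707]
wrist_force: [0.3, -0.5, 0.1]
opening: 0.59
```

```bash
python3 - <<'E'
from h import *
p=optics.snapshot("wrist"); save(p,"w1.png",s=1.2)
print(np.array(p["T"]).round(3).tolist(),np.array(p["intrinsics"]).round(1).tolist())
o=robot.get_obs();print(o["t"],o["ee_pos"],o["tcp_rot"],o["wrist_force"],o["opening"])
E
```

```text
[[0.02, -0.948, -0.317, 605.581], [-1.0, -0.019, -0.007, -310.032], [0.0, 0.318, -0.948, 244.829], [0.0, 0.0, 0.0, 1.0]] [[325.2, 0.0, 277.4], [0.0, 325.2, 207.6], [0.0, 0.0, 1.0]]
2.9 [ 524.31422403 -312.28968607  125.30359705] [-0.00687304 -0.70699293 -0.00682224  0.7071543 ] [-1.1535208  -1.08224804  0.30154233] 0.5858351690603915
```

View pics/w1.png

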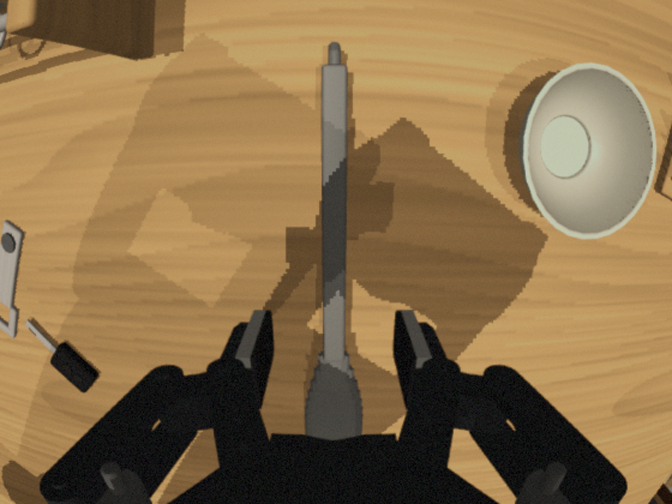

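The wrist view shows the horn centred between the pads. The hook end is at (334,45), the blade junction at (334,355) and the ring at (30,45), all in the 1.2x view. I'll compute these with the fisheye model.

```bash
cat >> h.py <<'E'
def fray(p,uv):
    K=np.array(p["intrinsics"]);T=np.array(p["T"])
    v=(np.array(uv,float)-K[:2,2])/K[0,0]; th=np.linalg.norm(v); s=np.sin(th)/max(th,1e-9)
    return T[:3,3],T[:3,:3]@[v[0]*s,v[1]*s,np.cos(th)]
def fat(p,uv,z):
    o,d=fray(p,uv);return (o+d*(z-o[2])/d[2]).round(1)
def fproj(p,X):
    K=np.array(p["intrinsics"]);T=np.array(p["T"])
    c=T[:3,:3].T@(np.array(X,float)-T[:3,3]);r=np.hypot(*c[:2]);th=np.arctan2(r,c[2])
    return K[:2,2]+K[0,0]*th*c[:2]/r
E
python3 - <<'E'
from h import *
p=optics.snapshot("wrist")
w=lambda x,y,z:fat(p,(x/1.2,y/1.2),z)
print("hook end",w(334,43,27),"bar end",w(334,66,33),"junction",w(334,355,33),"mid",w(334,200,33),"ring",w(31,45,40))
E
```

```text
hook end [ 650.7 -310.7   27. ] bar end [ 636.5 -311.    33. ] junction [ 461.8 -314.5   33. ] mid [ 562.9 -312.4   33. ] ring [ 670.7 -116.3   40. ]
```

>>> {"api": "send_rows", "payload": {
  "hand": [50, 50, 50, 50, 50, 50, 50, 50],
  "xyz": [
    [0, -0.5, -15],
    [0, 0, -15],
    [0, 0, -15],
    [0, 0, -15],
    [0, 0, -15],
    [0, 0, -12],
    [0, 0, -8],
    [0, 0, 0]
  ],
  "rot": [
    [0, 0, 0],
    [0, 0, 0],
    [0, 0, 0],
    [0, 0, 0],
    [0, 0, 0],
    [0, 0, 0],
    [0, 0, 0],
    [0, 0, 0]
  ],
  "newtons": 100
}}

```text
t: 3.62
ee_pos: [523.4, -313.0, 28.8]
tcp_rot: [-0.006, -0.706, -0.007, 0.708]
wrist_force: [-1.2, 0.2, -1.8]
opening: 0.582
```

>>> {"api": "send_rows", "payload": {
  "hand": [30, 20, 14, 8, 5, 5, 5, 5],
  "xyz": [
    [0, 0, 0],
    [0, 0, 0],
    [0, 0, 0],
    [0, 0, 0],
    [0, 0, 0],
    [0, 0, 0],
    [0, 0, 0],
    [0, 0, 0]
  ],
  "rot": [
    [0, 0, 0],
    [0, 0, 0],
    [0, 0, 0],
    [0, 0, 0],
    [0, 0, 0],
    [0, 0, 0],
    [0, 0, 0],
    [0, 0, 0]
  ]
}}

```text
t: 4.28
ee_pos: [524.7, -313.1, 31.4]
tcp_rot: [0.007, 0.707, 0.006, -0.707]
wrist_force: [-0.9, 1.8, 6.9]
opening: 0.147
```

>>> {"api": "send_rows", "payload": {
  "hand": [5, 5, 5, 5, 5, 5, 5, 5],
  "xyz": [
    [0, 0, 4],
    [0, 0, 6],
    [0, 0, 8],
    [0, 0, 10],
    [0, 0, 10],
    [0, 0, 8],
    [0, 0, 6],
    [0, 0, 2]
  ],
  "rot": [
    [0, 0, 0],
    [0, 0, 0],
    [0, 0, 0],
    [0, 0, 0],
    [0, 0, 0],
    [0, 0, 0],
    [0, 0, 0],
    [0, 0, 0]
  ]
}}

```text
t: 4.95
ee_pos: [524.6, -313.2, 85.9]
tcp_rot: [0.007, 0.708, 0.006, -0.707]
wrist_force: [1.0, -0.8, -0.3]
opening: 0.138
```

>>> {"api": "send_rows", "payload": {
  "hand": [5, 5, 5, 5, 5, 5, 5, 5],
  "xyz": [
    [-5, 0, 0],
    [-10, 0, 0],
    [-15, 0, 0],
    [-15, 5, 0],
    [-10, 10, 0],
    [-5, 15, 0],
    [0, 20, 0],
    [0, 20, 0]
  ],
  "rot": [
    [0, 0, 0],
    [0, 0, 0],
    [0, 0, 0],
    [0, 0, 0],
    [0, 0, 0],
    [0, 0, 0],
    [0, 0, 0],
    [0, 0, 0]
  ]
}}

```text
t: 5.62
ee_pos: [462.7, -242.3, 83.5]
tcp_rot: [-0.006, -0.707, -0.006, 0.707]
wrist_force: [0.3, 0.3, -1.1]
opening: 0.141
```

>>> {"api": "send_rows", "payload": {
  "hand": [5, 5, 5, 5, 5, 5, 5, 5],
  "xyz": [
    [0, 20, 0],
    [0, 20, 0],
    [0, 20, 0],
    [0, 20, 0],
    [0, 20, 0],
    [0, 20, 0],
    [0, 20, 0],
    [0, 20, 0]
  ],
  "rot": [
    [0, 0, 0],
    [0, 0, 0],
    [0, 0, 0],
    [0, 0, 0],
    [0, 0, 0],
    [0, 0, 0],
    [0, 0, 0],
    [0, 0, 0]
  ]
}}

```text
t: 6.28
ee_pos: [463.1, -82.2, 83.6]
tcp_rot: [-0.006, -0.707, -0.006, 0.707]
wrist_force: [-0.4, -0.3, -0.7]
opening: 0.14
```

>>> {"api": "send_rows", "payload": {
  "hand": [5, 5, 5, 5],
  "xyz": [
    [0, 8, 0],
    [0, 3, 0],
    [0, 0, 0],
    [0, 0, 0]
  ],
  "rot": [
    [0, 0, 0],
    [0, 0, 0],
    [0, 0, 0],
    [0, 0, 0]
  ]
}}

```text
t: 6.62
ee_pos: [464.0, -72.5, 84.1]
tcp_rot: [-0.006, -0.707, -0.006, 0.707]
wrist_force: [0.6, -0.2, -1.2]
opening: 0.141
```

```bash
python3 - <<'E'
from h import *
ps=[optics.snapshot("wrist") for _ in range(3)];p=ps[-1]
p["frame"]=np.clip(np.mean([q["frame"].astype(float) for q in ps],0)*1.3,0,255).astype(np.uint8); save(p,"w2.png",(150,0,400,180),3)
o=np.mean([robot.get_obs()["ee_pos"]],0);print(robot.get_obs()["t"],o,robot.get_obs()["tcp_rot"],robot.get_obs()["wrist_force"])
print("ring pred",fproj(p,(689,-72,40)))
p=optics.snapshot("top");save(p,"t2.png",(230,60,370,260),3)
E
```

```text
6.7667 [464.17811764 -72.65895473  84.19762676] [-0.00611655 -0.70701089 -0.00609001  0.70714999] [ 0.31783737  0.43554628 -0.98299801]
ring pred [ 282.65739255 -131.35142966]
```

View pics/w2.png

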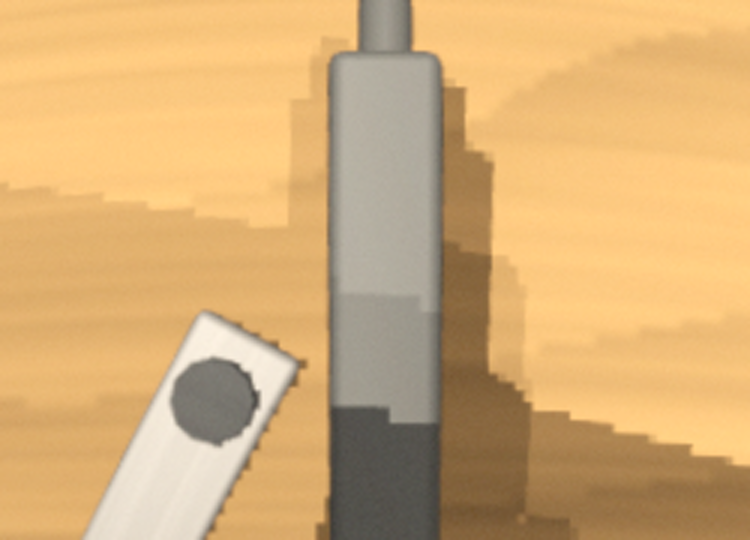

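The wrist view shows the horn straight in the grip, bar end at about (279,18), but the ring is out of view. I'll check the top view.

View pics/t2.png

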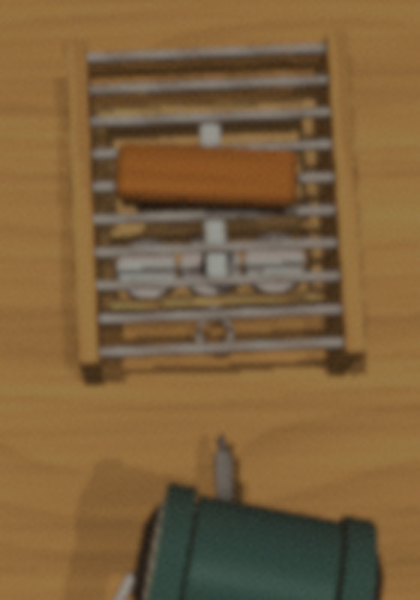

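```bash
python3 - <<'E'
from h import *
p=optics.snapshot("wrist");print(fat(p,(278.7,17.7),87),fat(p,(278.7,17.7),84))
p=optics.snapshot("top");print("expected hook top proj",proj(p,(464+127,-71.8,84)),"ring",proj(p,(689,-71.6,40)))
E
```

```text
[576.4 -71.3  87. ] [577.2 -71.3  84. ]
expected hook top proj [303.71940301 204.96294476] ring [301.50358594 170.80554879]
```

>>> {"api": "send_rows", "payload": {
  "hand": [5, 5, 5, 5, 5, 5, 5, 5],
  "xyz": [
    [8, -0.5, 0],
    [14, 0, 0],
    [16, 0, 0],
    [16, 0, 0],
    [16, 0, 0],
    [14, 0, 0],
    [12, 0, 0],
    [6, 0, 0]
  ],
  "rot": [
    [0, 0, 0],
    [0, 0, 0],
    [0, 0, 0],
    [0, 0, 0],
    [0, 0, 0],
    [0, 0, 0],
    [0, 0, 0],
    [0, 0, 0]
  ]
}}

```text
t: 7.58
ee_pos: [567.8, -72.5, 84.0]
tcp_rot: [-0.006, -0.707, -0.006, 0.707]
wrist_force: [0.8, 0.1, -0.6]
opening: 0.142
```

>>> {"api": "send_rows", "payload": {
  "hand": [5, 5, 5],
  "xyz": [
    [0, 0, 0],
    [0, 0, 0],
    [0, 0, 0]
  ],
  "rot": [
    [0, 0, 0],
    [0, 0, 0],
    [0, 0, 0]
  ]
}}

```text
t: 7.83
ee_pos: [565.8, -72.4, 84.1]
tcp_rot: [-0.006, -0.707, -0.006, 0.707]
wrist_force: [-0.4, 1.0, -0.7]
opening: 0.141
```

```bash
python3 - <<'E'
from h import *
o=robot.get_obs();print(o["t"],o["ee_pos"],o["tcp_rot"],o["wrist_force"])
ims=[]
for n,c in(("top",(270,140,335,200)),("scene",(220,205,350,325))):
    ps=[optics.snapshot(n) for _ in range(4)];p=ps[-1]
    f=np.clip(np.mean([q["frame"].astype(float) for q in ps],0)*1.7,0,255).astype(np.uint8)[c[1]:c[3],c[0]:c[2]]
    f=cv2.resize(f,(390,360),interpolation=cv2.INTER_CUBIC); ims.append(f)
    e=o["ee_pos"];h=e+[123,1.9,-3];
    print(n,[((proj(p,X)-c[:2])*[390/(c[2]-c[0]),360/(c[3]-c[1])]).round() for X in (h,h+[0,0,-20],(689,-72,40))])
cv2.imwrite("pics/c3.png",cv2.cvtColor(np.hstack(ims),cv2.COLOR_RGB2BGR))
E
```

```text
7.8333 [565.8005619  -72.43378479  84.14533137] [-0.00640526 -0.70693957 -0.00644082  0.70721562] [-0.3539121   0.95605024 -0.73611489]
top [array([192., 167.]), array([189., 176.]), array([190., 185.])]
scene [array([152.,  97.]), array([152., 111.]), array([151., 126.])]
```

View pics/c3.png

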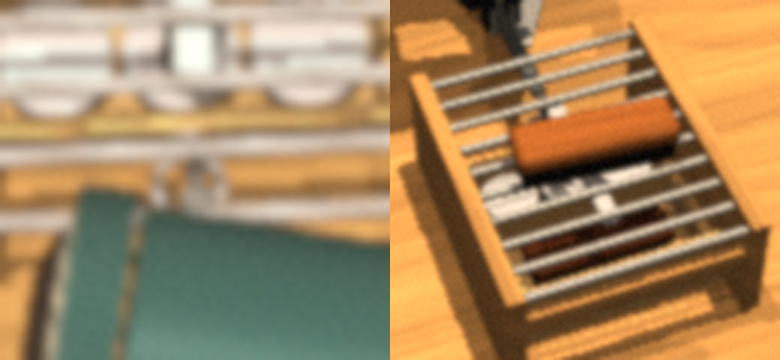

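The top crop shows the ring arcs at (157,185) and (218,185), with the hook inside at about (195,175), within 2 mm of centre. Now I'll lower it gently.

>>> {"api": "send_rows", "payload": {
  "hand": [5, 5, 5, 5, 5, 5, 5, 5],
  "xyz": [
    [0, 0.5, -2],
    [0, 0.5, -2],
    [0, 0, -2],
    [0, 0, -2],
    [0, 0, -2],
    [0, 0, -2],
    [0, 0, -2],
    [0, 0, -2]
  ],
  "rot": [
    [0, 0, 0],
    [0, 0, 0],
    [0, 0, 0],
    [0, 0, 0],
    [0, 0, 0],
    [0, 0, 0],
    [0, 0, 0],
    [0, 0, 0]
  ]
}}

```text
t: 8.9
ee_pos: [566.2, -71.4, 68.1]
tcp_rot: [-0.006, -0.707, -0.006, 0.707]
wrist_force: [0.6, 0.3, -0.5]
opening: 0.139
```

>>> {"api": "send_rows", "payload": {
  "hand": [5, 5, 5, 5, 5, 5, 5, 5],
  "xyz": [
    [0, 0, -2],
    [0, 0, -2],
    [0, 0, -2],
    [0, 0, -2],
    [0, 0, -2],
    [0, 0, -1],
    [0, 0, 0],
    [0, 0, 0]
  ],
  "rot": [
    [0, 0, 0],
    [0, 0, 0],
    [0, 0, 0],
    [0, 0, 0],
    [0, 0, 0],
    [0, 0, 0],
    [0, 0, 0],
    [0, 0, 0]
  ]
}}

```text
t: 9.57
ee_pos: [566.2, -71.4, 57.3]
tcp_rot: [-0.006, -0.707, -0.006, 0.707]
wrist_force: [-0.6, 0.5, -0.2]
opening: 0.142
```

>>> {"api": "send_rows", "payload": {
  "hand": [5, 5, 5, 5, 5, 5, 5, 5],
  "xyz": [
    [-1, 0, 0],
    [-1.5, 0, 0],
    [-1.5, 0, 0],
    [-1.5, 0, 0],
    [-1.5, 0, 0],
    [-1.5, 0, 0],
    [-1.5, 0, 0],
    [-1.5, 0, 0]
  ],
  "rot": [
    [0, 0, 0],
    [0, 0, 0],
    [0, 0, 0],
    [0, 0, 0],
    [0, 0, 0],
    [0, 0, 0],
    [0, 0, 0],
    [0, 0, 0]
  ]
}}

```text
t: 10.23
ee_pos: [554.6, -71.4, 57.3]
tcp_rot: [0.006, 0.707, 0.006, -0.707]
wrist_force: [5.8, 0.7, -0.8]
opening: 0.143
```

>>> {"api": "send_rows", "payload": {
  "hand": [5, 5, 5, 5, 5, 5, 5, 5],
  "xyz": [
    [-1.5, 0, 0],
    [-1.5, 0, 0],
    [-1.5, 0, 0],
    [-1.5, 0, 0],
    [-1.5, 0, 0],
    [-1.5, 0, 0],
    [-1.5, 0, 0],
    [-1.5, 0, 0]
  ],
  "rot": [
    [0, 0, 0],
    [0, 0, 0],
    [0, 0, 0],
    [0, 0, 0],
    [0, 0, 0],
    [0, 0, 0],
    [0, 0, 0],
    [0, 0, 0]
  ]
}}

```text
t: 10.9
ee_pos: [542.6, -71.4, 57.4]
tcp_rot: [0.006, 0.707, 0.006, -0.707]
wrist_force: [3.4, 0.0, -1.6]
opening: 0.139
```

Pulling starts with a drag of about 3.5 N. I'll keep the pace steady.

>>> {"api": "send_rows", "payload": {
  "hand": [5, 5, 5, 5, 5, 5, 5, 5],
  "xyz": [
    [-2, -0.05, 0],
    [-2, -0.05, 0],
    [-2, -0.05, 0],
    [-2, -0.05, 0],
    [-2, -0.05, 0],
    [-2, -0.05, 0],
    [-2, -0.05, 0],
    [-2, -0.05, 0]
  ],
  "rot": [
    [0, 0, 0],
    [0, 0, 0],
    [0, 0, 0],
    [0, 0, 0],
    [0, 0, 0],
    [0, 0, 0],
    [0, 0, 0],
    [0, 0, 0]
  ]
}}

```text
t: 11.57
ee_pos: [526.5, -71.8, 57.3]
tcp_rot: [0.006, 0.707, 0.006, -0.707]
wrist_force: [4.8, 0.4, -0.8]
opening: 0.138
```

>>> {"api": "send_rows", "payload": {
  "hand": [5, 5, 5, 5, 5, 5, 5, 5],
  "xyz": [
    [-2, -0.05, 0],
    [-2, -0.05, 0],
    [-2, -0.05, 0],
    [-2, -0.05, 0],
    [-2, -0.05, 0],
    [-2, -0.05, 0],
    [-2, -0.05, 0],
    [-2, -0.05, 0]
  ],
  "rot": [
    [0, 0, 0],
    [0, 0, 0],
    [0, 0, 0],
    [0, 0, 0],
    [0, 0, 0],
    [0, 0, 0],
    [0, 0, 0],
    [0, 0, 0]
  ]
}}

```text
t: 12.23
ee_pos: [510.5, -72.2, 57.3]
tcp_rot: [0.006, 0.707, 0.006, -0.707]
wrist_force: [4.0, -0.1, -0.8]
opening: 0.137
```

>>> {"api": "send_rows", "payload": {
  "hand": [5, 5, 5, 5, 5, 5, 5, 5],
  "xyz": [
    [-2, -0.05, 0],
    [-2, -0.05, 0],
    [-2, -0.05, 0],
    [-2, -0.05, 0],
    [-2, -0.05, 0],
    [-2, -0.05, 0],
    [-2, -0.05, 0],
    [-2, -0.05, 0]
  ],
  "rot": [
    [0, 0, 0],
    [0, 0, 0],
    [0, 0, 0],
    [0, 0, 0],
    [0, 0, 0],
    [0, 0, 0],
    [0, 0, 0],
    [0, 0, 0]
  ]
}}

```text
t: 12.9
ee_pos: [494.5, -72.6, 57.3]
tcp_rot: [-0.006, -0.707, -0.006, 0.707]
wrist_force: [4.7, -0.8, -1.0]
opening: 0.143
```

>>> {"api": "send_rows", "payload": {
  "hand": [5, 5, 5, 5, 5, 5, 5, 5],
  "xyz": [
    [-2, -0.05, 0],
    [-2, -0.05, 0],
    [-2, -0.05, 0],
    [-2, -0.05, 0],
    [-2, -0.05, 0],
    [-2, -0.05, 0],
    [-2, -0.05, 0],
    [-2, -0.05, 0]
  ],
  "rot": [
    [0, 0, 0],
    [0, 0, 0],
    [0, 0, 0],
    [0, 0, 0],
    [0, 0, 0],
    [0, 0, 0],
    [0, 0, 0],
    [0, 0, 0]
  ]
}}

```text
t: 13.57
ee_pos: [478.5, -73.0, 57.3]
tcp_rot: [-0.006, -0.707, -0.006, 0.707]
wrist_force: [3.9, 0.7, -1.4]
opening: 0.145
```

>>> {"api": "send_rows", "payload": {
  "hand": [5, 5, 5, 5, 5, 5],
  "xyz": [
    [-1.5, -0.03, 0],
    [-1.5, -0.03, 0],
    [-1.5, -0.03, 0],
    [-1.5, -0.03, 0],
    [-1, -0.02, 0],
    [-1, -0.02, 0]
  ],
  "rot": [
    [0, 0, 0],
    [0, 0, 0],
    [0, 0, 0],
    [0, 0, 0],
    [0, 0, 0],
    [0, 0, 0]
  ]
}}

```text
t: 14.07
ee_pos: [470.6, -73.2, 57.3]
tcp_rot: [0.006, 0.707, 0.006, -0.707]
wrist_force: [4.1, -0.8, -1.1]
opening: 0.138
```

>>> {"api": "send_rows", "payload": {
  "hand": [5, 5, 5, 5],
  "xyz": [
    [-1, -0.02, 0],
    [-1, -0.02, 0],
    [-1, -0.02, 0],
    [-1, -0.02, 0]
  ],
  "rot": [
    [0, 0, 0],
    [0, 0, 0],
    [0, 0, 0],
    [0, 0, 0]
  ]
}}

```text
t: 14.4
ee_pos: [466.6, -73.3, 57.3]
tcp_rot: [-0.006, -0.707, -0.006, 0.707]
wrist_force: [4.2, -0.4, -1.0]
opening: 0.14
```

>>> {"api": "send_rows", "payload": {
  "hand": [5, 5, 5, 5, 5],
  "xyz": [
    [-1, -0.02, 0],
    [-1, -0.02, 0],
    [-1, -0.02, 0],
    [-1, -0.02, 0],
    [-1, -0.02, 0]
  ],
  "rot": [
    [0, 0, 0],
    [0, 0, 0],
    [0, 0, 0],
    [0, 0, 0],
    [0, 0, 0]
  ]
}}

```text
t: 14.82
ee_pos: [461.6, -73.4, 57.3]
tcp_rot: [0.006, 0.707, 0.006, -0.707]
wrist_force: [4.4, 0.2, -1.3]
opening: 0.144
```

>>> {"api": "send_rows", "payload": {
  "hand": [5, 5, 5, 5, 5],
  "xyz": [
    [-1, -0.02, 0],
    [-1, -0.02, 0],
    [-1, -0.02, 0],
    [-1, -0.02, 0],
    [-1, -0.02, 0]
  ],
  "rot": [
    [0, 0, 0],
    [0, 0, 0],
    [0, 0, 0],
    [0, 0, 0],
    [0, 0, 0]
  ]
}}

```text
t: 15.23
ee_pos: [456.6, -73.5, 57.3]
tcp_rot: [0.006, 0.707, 0.006, -0.707]
wrist_force: [4.5, -0.0, -1.3]
opening: 0.142
```

>>> {"api": "send_rows", "payload": {
  "hand": [5, 5, 5, 5, 5],
  "xyz": [
    [-1, -0.02, 0],
    [-1, -0.02, 0],
    [-1, -0.02, 0],
    [-1, -0.02, 0],
    [-1, -0.02, 0]
  ],
  "rot": [
    [0, 0, 0],
    [0, 0, 0],
    [0, 0, 0],
    [0, 0, 0],
    [0, 0, 0]
  ]
}}

```text
t: 15.65
ee_pos: [451.6, -73.6, 57.3]
tcp_rot: [0.006, 0.707, 0.006, -0.707]
wrist_force: [3.9, 0.3, -1.0]
opening: 0.143
```

>>> {"api": "send_rows", "payload": {
  "hand": [5, 5, 5, 5, 5],
  "xyz": [
    [-1, -0.02, 0],
    [-1, -0.02, 0],
    [-1, -0.02, 0],
    [-1, -0.02, 0],
    [-1, -0.02, 0]
  ],
  "rot": [
    [0, 0, 0],
    [0, 0, 0],
    [0, 0, 0],
    [0, 0, 0],
    [0, 0, 0]
  ]
}}

```text
t: 16.07
ee_pos: [446.6, -73.7, 57.3]
tcp_rot: [0.006, 0.707, 0.006, -0.707]
wrist_force: [3.0, 0.2, -0.7]
opening: 0.142
```

>>> {"api": "send_rows", "payload": {
  "hand": [5, 5, 5, 5, 5],
  "xyz": [
    [-1, -0.02, 0],
    [-1, -0.02, 0],
    [-1, -0.02, 0],
    [-1, -0.02, 0],
    [-1, -0.02, 0]
  ],
  "rot": [
    [0, 0, 0],
    [0, 0, 0],
    [0, 0, 0],
    [0, 0, 0],
    [0, 0, 0]
  ]
}}

```text
t: 16.48
ee_pos: [441.6, -73.7, 57.3]
tcp_rot: [0.006, 0.707, 0.006, -0.707]
wrist_force: [4.6, 0.2, -1.6]
opening: 0.135
```

>>> {"api": "send_rows", "payload": {
  "hand": [5, 5, 5, 5, 5],
  "xyz": [
    [-1, -0.02, 0],
    [-1, -0.02, 0],
    [-1, -0.02, 0],
    [-1, -0.02, 0],
    [-1, -0.02, 0]
  ],
  "rot": [
    [0, 0, 0],
    [0, 0, 0],
    [0, 0, 0],
    [0, 0, 0],
    [0, 0, 0]
  ]
}}

```text
t: 16.9
ee_pos: [436.6, -73.9, 57.3]
tcp_rot: [0.006, 0.707, 0.006, -0.707]
wrist_force: [4.5, 0.7, -1.6]
opening: 0.144
```

>>> {"api": "send_rows", "payload": {
  "hand": [5, 5, 5, 5, 5],
  "xyz": [
    [-1, -0.02, 0],
    [-1, -0.02, 0],
    [-1, -0.02, 0],
    [-1, -0.02, 0],
    [-1, -0.02, 0]
  ],
  "rot": [
    [0, 0, 0],
    [0, 0, 0],
    [0, 0, 0],
    [0, 0, 0],
    [0, 0, 0]
  ]
}}

```text
t: 17.32
ee_pos: [432.0, -74.0, 57.5]
tcp_rot: [0.006, 0.707, 0.006, -0.707]
wrist_force: [8.9, -0.0, -1.9]
opening: 0.145
```

The buffer is felt: the force rose to 8.9 N. I'll press a little more and hold.

>>> {"api": "send_rows", "payload": {
  "hand": [5, 5, 5, 5, 5, 5, 5, 5],
  "xyz": [
    [-1, 0, 0],
    [-1, 0, 0],
    [-0.5, 0, 0],
    [0, 0, 0],
    [0, 0, 0],
    [0, 0, 0],
    [0, 0, 0],
    [0, 0, 0]
  ],
  "rot": [
    [0, 0, 0],
    [0, 0, 0],
    [0, 0, 0],
    [0, 0, 0],
    [0, 0, 0],
    [0, 0, 0],
    [0, 0, 0],
    [0, 0, 0]
  ]
}}

```text
t: 17.98
ee_pos: [429.9, -74.0, 57.7]
tcp_rot: [0.006, 0.708, 0.006, -0.706]
wrist_force: [12.1, -0.8, -1.5]
opening: 0.138
```

>>> {"api": "send_rows", "payload": {
  "hand": [5, 5, 5, 5, 5, 5, 5, 5],
  "xyz": [
    [-0.7, 0, 0],
    [0, 0, 0],
    [0, 0, 0],
    [0, 0, 0],
    [0, 0, 0],
    [0, 0, 0],
    [0, 0, 0],
    [0, 0, 0]
  ],
  "rot": [
    [0, 0, 0],
    [0, 0, 0],
    [0, 0, 0],
    [0, 0, 0],
    [0, 0, 0],
    [0, 0, 0],
    [0, 0, 0],
    [0, 0, 0]
  ]
}}

```text
t: 18.65
ee_pos: [429.4, -74.0, 57.8]
tcp_rot: [0.006, 0.708, 0.006, -0.706]
wrist_force: [12.9, 0.6, -2.6]
opening: 0.144
```

>>> {"api": "send_rows", "payload": {
  "hand": [5, 5, 5, 5, 5, 5],
  "xyz": [
    [0, 0, 0],
    [0, 0, 0],
    [0, 0, 0],
    [0, 0, 0],
    [0, 0, 0],
    [0, 0, 0]
  ],
  "rot": [
    [0, 0, 0],
    [0, 0, 0],
    [0, 0, 0],
    [0, 0, 0],
    [0, 0, 0],
    [0, 0, 0]
  ]
}}

```text
t: 19.15
ee_pos: [429.4, -74.0, 57.8]
tcp_rot: [0.006, 0.708, 0.006, -0.706]
wrist_force: [13.4, 0.5, -2.9]
opening: 0.142
```

>>> {"api": "send_rows", "payload": {
  "hand": [5, 5, 5, 5, 5, 5, 5, 5],
  "xyz": [
    [1, 0, 0],
    [1, 0, 0],
    [1.5, 0, 0],
    [1.5, 0, 0],
    [1.5, 0, 0],
    [1.5, 0, 0],
    [1.5, 0, 0],
    [1.5, 0, 0]
  ],
  "rot": [
    [0, 0, 0],
    [0, 0, 0],
    [0, 0, 0],
    [0, 0, 0],
    [0, 0, 0],
    [0, 0, 0],
    [0, 0, 0],
    [0, 0, 0]
  ]
}}

```text
t: 19.82
ee_pos: [439.6, -74.0, 57.2]
tcp_rot: [-0.006, -0.707, -0.006, 0.707]
wrist_force: [-0.3, -0.4, -1.7]
opening: 0.141
```

>>> {"api": "send_rows", "payload": {
  "hand": [5, 5, 5, 5],
  "xyz": [
    [1, 0, 0],
    [0, 0, 0],
    [0, 0, 1],
    [0, 0, 1]
  ],
  "rot": [
    [0, 0, 0],
    [0, 0, 0],
    [0, 0, 0],
    [0, 0, 0]
  ]
}}

```text
t: 20.15
ee_pos: [440.5, -74.0, 59.3]
tcp_rot: [-0.006, -0.707, -0.006, 0.707]
wrist_force: [-0.1, 0.3, -1.4]
opening: 0.14
```

```bash
python3 - <<'E'
from h import *
o=robot.get_obs();print(o["t"],o["ee_pos"],o["tcp_rot"],o["wrist_force"])
c=(275,165,325,235)
ps=[optics.snapshot("top") for _ in range(4)];p=ps[-1]
f=np.clip(np.mean([q["frame"].astype(float) for q in ps],0)*1.6,0,255).astype(np.uint8);p["frame"]=f;save(p,"c4.png",c,8)
e=o["ee_pos"];h=e+[123,2,-3]
print([((proj(p,X)-c[:2])*8).round() for X in (h,h+[0,0,-18],h+[5,0,-14])])
E
```

```text
20.15 [440.4750602  -73.95667939  59.34677029] [-0.00645421 -0.7070164  -0.00645073  0.70713828] [-0.07553326  0.27004104 -1.44706669]
[array([228., 413.]), array([224., 418.]), array([225., 402.])]
```

View pics/c4.png

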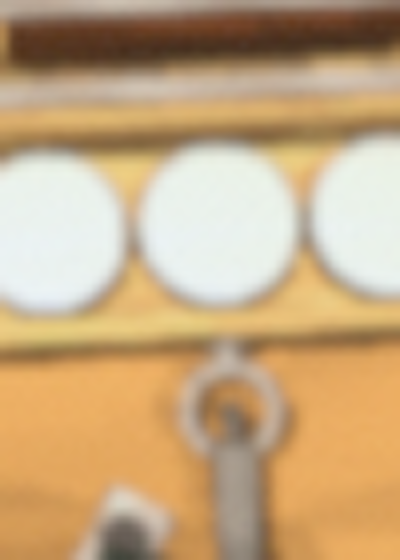

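The ring is centred at about (232,410) with the prong at (234,408) inside it, and the force is near 0. I'll lift straight out.

>>> {"api": "send_rows", "payload": {
  "hand": [5, 5, 5, 5, 5, 5, 5, 5],
  "xyz": [
    [0, 0, 2],
    [0, 0, 3],
    [0, 0, 3],
    [0, 0, 4],
    [0, 0, 4],
    [0, 0, 5],
    [0, 0, 5],
    [0, 0, 5]
  ],
  "rot": [
    [0, 0, 0],
    [0, 0, 0],
    [0, 0, 0],
    [0, 0, 0],
    [0, 0, 0],
    [0, 0, 0],
    [0, 0, 0],
    [0, 0, 0]
  ]
}}

```text
t: 21.02
ee_pos: [440.6, -74.0, 90.9]
tcp_rot: [0.006, 0.707, 0.006, -0.707]
wrist_force: [0.6, -0.4, -1.0]
opening: 0.145
```

>>> {"api": "send_rows", "payload": {
  "hand": [5, 5, 5, 5, 5, 5, 5, 5],
  "xyz": [
    [0, -5, 2],
    [0, -12, 0],
    [0, -18, 0],
    [0, -20, 0],
    [0, -20, 0],
    [0, -20, 0],
    [0, -20, 0],
    [0, -20, 0]
  ],
  "rot": [
    [0, 0, 0],
    [0, 0, 0],
    [0, 0, 0],
    [0, 0, 0],
    [0, 0, 0],
    [0, 0, 0],
    [0, 0, 0],
    [0, 0, 0]
  ]
}}

```text
t: 21.68
ee_pos: [440.3, -210.3, 92.4]
tcp_rot: [0.006, 0.707, 0.006, -0.707]
wrist_force: [0.2, -0.1, -1.2]
opening: 0.137
```

>>> {"api": "send_rows", "payload": {
  "hand": [5, 5, 5, 5, 5, 5, 5, 5],
  "xyz": [
    [4, -20, 0],
    [8, -20, 0],
    [12, -18, 0],
    [14, -16, 0],
    [14, -14, 0],
    [14, -10, 0],
    [10, -4, 0],
    [7.5, -2, 0]
  ],
  "rot": [
    [0, 0, 0],
    [0, 0, 0],
    [0, 0, 0],
    [0, 0, 0],
    [0, 0, 0],
    [0, 0, 0],
    [0, 0, 0],
    [0, 0, 0]
  ]
}}

```text
t: 22.35
ee_pos: [524.6, -313.6, 92.0]
tcp_rot: [-0.006, -0.707, -0.006, 0.707]
wrist_force: [-0.6, 0.2, -0.8]
opening: 0.142
```

>>> {"api": "send_rows", "payload": {
  "hand": [5, 5, 5, 5, 5, 5, 5, 5],
  "xyz": [
    [0, 0, -4],
    [0, 0, -8],
    [0, 0, -8],
    [0, 0, -8],
    [0, 0, -8],
    [0, 0, -7],
    [0, 0, -4],
    [0, 0, -3]
  ],
  "rot": [
    [0, 0, 0],
    [0, 0, 0],
    [0, 0, 0],
    [0, 0, 0],
    [0, 0, 0],
    [0, 0, 0],
    [0, 0, 0],
    [0, 0, 0]
  ]
}}

```text
t: 23.02
ee_pos: [523.8, -312.8, 41.5]
tcp_rot: [-0.006, -0.707, -0.007, 0.707]
wrist_force: [0.6, 0.1, -1.4]
opening: 0.139
```

>>> {"api": "send_rows", "payload": {
  "hand": [5, 5, 5, 5, 5, 5, 5, 5],
  "xyz": [
    [0, 0, -2],
    [0, 0, -2],
    [0, 0, -2],
    [0, 0, -2],
    [0, 0, -1],
    [0, 0, -1],
    [0, 0, -0.7],
    [0, 0, 0]
  ],
  "rot": [
    [0, 0, 0],
    [0, 0, 0],
    [0, 0, 0],
    [0, 0, 0],
    [0, 0, 0],
    [0, 0, 0],
    [0, 0, 0],
    [0, 0, 0]
  ]
}}

```text
t: 23.68
ee_pos: [524.1, -313.0, 31.6]
tcp_rot: [0.006, 0.707, 0.006, -0.707]
wrist_force: [-0.7, 0.7, 0.3]
opening: 0.141
```

>>> {"api": "send_rows", "payload": {
  "hand": [5, 5, 5, 5],
  "xyz": [
    [0, 0, -0.5],
    [0, 0, -0.3],
    [0, 0, 0],
    [0, 0, 0]
  ],
  "rot": [
    [0, 0, 0],
    [0, 0, 0],
    [0, 0, 0],
    [0, 0, 0]
  ]
}}

```text
t: 24.02
ee_pos: [524.2, -313.0, 31.4]
tcp_rot: [0.007, 0.707, 0.006, -0.707]
wrist_force: [-2.4, 1.2, 5.7]
opening: 0.142
```

The horn is on the shelf. I'll open slowly, then rise.

>>> {"api": "send_rows", "payload": {
  "hand": [16, 20, 26, 32, 38, 44, 50, 50],
  "xyz": [
    [0, 0, 0],
    [0, 0, 0],
    [0, 0, 0],
    [0, 0, 0],
    [0, 0, 0],
    [0, 0, 0],
    [0, 0, 0],
    [0, 0, 0]
  ],
  "rot": [
    [0, 0, 0],
    [0, 0, 0],
    [0, 0, 0],
    [0, 0, 0],
    [0, 0, 0],
    [0, 0, 0],
    [0, 0, 0],
    [0, 0, 0]
  ]
}}

```text
t: 24.68
ee_pos: [524.0, -313.0, 30.8]
tcp_rot: [-0.006, -0.707, -0.006, 0.707]
wrist_force: [1.1, 0.9, 0.5]
opening: 0.581
```

>>> {"api": "send_rows", "payload": {
  "hand": [50, 50, 50, 50, 50, 50, 50, 50],
  "xyz": [
    [0, 0, 5],
    [0, 0, 10],
    [0, 0, 15],
    [0, 0, 20],
    [0, 0, 20],
    [0, 0, 20],
    [0, 0, 20],
    [0, 0, 20]
  ],
  "rot": [
    [0, 0, 0],
    [0, 0, 0],
    [0, 0, 0],
    [0, 0, 0],
    [0, 0, 0],
    [0, 0, 0],
    [0, 0, 0],
    [0, 0, 0]
  ]
}}

```text
t: 25.35
ee_pos: [524.0, -312.9, 163.0]
tcp_rot: [0.007, 0.707, 0.006, -0.707]
wrist_force: [0.1, -0.1, -0.1]
opening: 0.586
```

>>> {"api": "send_rows", "payload": {
  "hand": [50, 50, 50, 50, 50, 50, 50, 50],
  "xyz": [
    [-10, -20, 10],
    [-10, -25, 10],
    [-10, -25, 10],
    [-10, -25, 0],
    [-10, -25, 0],
    [-10, -25, 0],
    [-10, -25, 0],
    [0, 0, 0]
  ],
  "rot": [
    [0, 0, 0],
    [0, 0, 0],
    [0, 0, 0],
    [0, 0, 0],
    [0, 0, 0],
    [0, 0, 0],
    [0, 0, 0],
    [0, 0, 0]
  ]
}}

```text
t: 26.02
ee_pos: [452.1, -486.4, 191.7]
tcp_rot: [-0.006, -0.707, -0.005, 0.707]
wrist_force: [-0.1, 0.2, 0.2]
opening: 0.584
```

```bash
python3 - <<'E'
from h import *
p=optics.snapshot("top");save(p,"t5.png",s=1.4)
for t in("shoehorn","tray"):
    r=optics.spot_in(t,p)[:1];print(t,[(x["score"],(np.array(x["extent"])*[560,420,560,420]).round(1)) for x in r])
o=robot.get_obs();print(o["t"],o["ee_pos"],o["wrist_force"])
E
```

```text
shoehorn [(0.93, array([383.9, 184. , 404.8, 312.7]))]
tray [(0.9, array([266.3, 139.9, 341.8, 224.3]))]
26.1667 [ 454.02885906 -482.8445978   191.47759189] [ 0.14659123  0.38032867 -0.41881231]
```

View pics/t5.png

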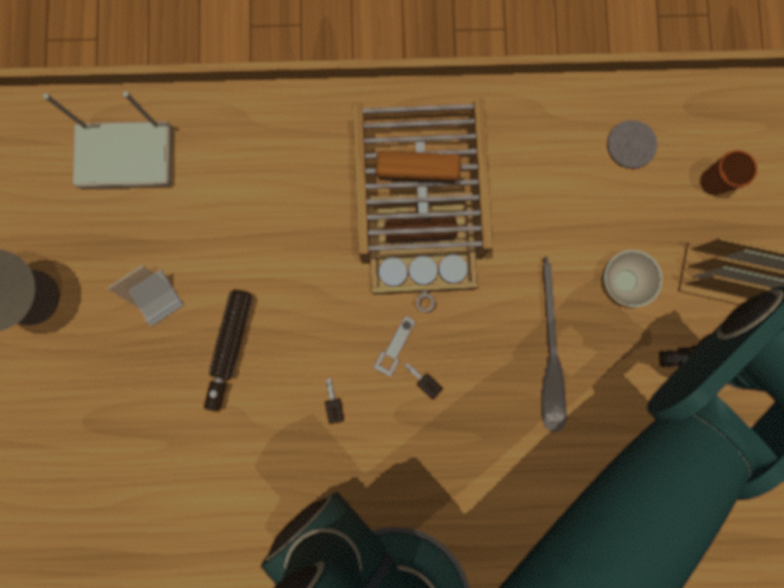

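The tray is drawn out with its ring at (425,301). The horn lies where it was, (546,260) to (553,430), and the bystanders haven't moved. I'll hand in.

```bash
python3 -c "
from plant import robot
print(robot.hand_in())"
```

```text
the job is handed in; nothing more can be done
None
```

I hooked the tray's pull ring with the shoe horn and drew the tray out until it met the rubber stop. I held it there for about 1.2 s, then unhooked and laid the horn back where it was. I handed the job in at about 26 s; it gives no verdict.

- **Pull:** the drag was about 4 N. The buffer was felt after about 122 mm of travel. While holding, the pull was 12 to 13.4 N, so the buffer was pressed with roughly 8–9 N. That figure comes from wrist force minus drag, not from a direct reading.
- **Unhooking:** the wrist force was near 0 N, and the picture showed the prong centred in the ring before I lifted it.
- **Final top view:** the tray's centre is about 114 mm in front of the rack's centre (estimated, limits 75 to 140 mm). The horn lies flat within a few mm of its original place, well clear of the ring. No bystander had visibly moved.
- **Not measured:** I did not measure the tray's tilt. Nothing in the force readings or the picture suggested it had tipped. An early wrist-camera estimate of the ring disagreed with the top view by about 45 mm, so I used the top view; the hook entered the ring without any vertical contact force.

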